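# Point out the seal punch and the unsealed cover screw, then log it

### The job

Show the camera which tool goes where: point with your fingertips from above at the middle of the seal punch on the magnetic strip, a finger's breadth off it and not touching, and stay there for two seconds, then point in the same way for two seconds at the bare brass screw on the meter cover, the one without a red seal. Then press the green log button down and draw clear of it. Touch none of the other things, and never bring the fingertips close above the screwdriver's middle or the red seal.

Things in the scene. Friction and masses are not known exactly. Their poses are not given: they have to be found in the camera images.
- tool_stand: green sheet-metal stand fixed to the desk, 190 (x) by 240 (y) mm, origin at the centre of its underside. Its face rises at 20 degrees to +x: 16 mm high at the low edge, 50 at the middle, 84 at the far edge. A black magnetic strip, 44 mm wide, 6 thick, crosses its middle along y; punch and screwdriver lie on it up the slope, 120 mm apart, in either order, held fast
- seal_punch: seal punch: stout dark steel rod 140 mm long, 19 mm thick, with bright grip rings, a copper-coloured band and a 27 mm round head at the upper end. It lies along its own x, up the slope (head end at +x, about 25 mm higher than the middle). The origin lies on the desk, below the punch's middle
- punch_mid (a point): the middle of the seal punch, on its upper side, 74 mm above the desk, 9 mm to -x of the body's origin. x up-slope (level), y across the punch, z up
- screwdriver: screwdriver 178 mm long, yellow plastic handle 25 mm thick at the upper end (to +x), thin steel blade down the slope; highest point about 115 mm above the desk. The origin lies on the desk, below its middle
- screwdriver_mid (a point): the middle of the screwdriver, at the height of its handle's upper side (about 79 mm above the desk)
- meter_cover: cream enamel meter cover, loose, lying on the desk face up: 150 mm (x) by 190 mm (y) by 50 mm high, a grey register window on top; origin at the centre of its underside, z up, may be turned any way. Two sealing screws stand on its top, 70 mm to either side of the centre along its y
- bare_screw (a point): the bare brass screw of the cover: top centre of its 18 mm round slotted brass head, 60 mm above the desk, at +70 mm along the cover's y
- red_seal (a point): the screw that is already sealed: top centre of its 21 mm round red seal cap, 60 mm above the desk, at -70 mm along the cover's y
- copper_lug: copper cable lug, loose, 47 mm long, 20 mm wide, 16 mm high, lying along its x; origin on its underside near the middle
- junction_box: chunky brown bakelite junction box, loose, 98 mm (x) by 88 mm (y) by 55 mm high; origin at the centre of its underside
- log_button_top (a point): centre of the top of the green log button, 36 mm across, 22 mm above the desk, in a fixed grey round housing 52 mm across and 12 mm high; it is pressed straight down
- log_button (a joint): travel of the green button: 0 up, 0.006 m fully down; a spring brings it back up, fully down takes 5 N
There are look-alikes about, which are no part of the job. What is shaped like the junction_box but turquoise is not meant. Of the things that look like the part that bears log_button_top, the larger one is meant.

How it is judged:
By the outcome, as a careful person would: the job done as asked, in the order asked, and still so for the second after the job is handed in, with the robot touching nothing.
It also fails if it takes over 54 s, if anything falls off the work surface, if the arm or the gripper's body presses on something with over 40 N, if the wrist force passes 120 N, or if a joint passes its speed limit or range.

### The arm

A 6-joint arm with a two-finger parallel gripper is mounted at the origin on the work surface. World frame = base frame: x ahead of the robot, y to its left, z up, the work surface at z = 0. Lengths are in m, angles in degrees, forces in N, time in s.
With the tool pointing down it reaches from about 0.275 to 0.85 m from the base axis. Payload 19 kg.
Tool frame: the origin (TCP) lies where the fingers leave the gripper's body, on its centre line; the fingertips stand 73 mm ahead of it and the grasp point (between the pads) lies 54 mm ahead of it; z points along the fingers, y is the direction in which the jaws open and shut (so a half turn about z gives the same grasp; the last joint's range is limited). The gripper opens to 85 mm and grips with 20 to 120 N. Pads are 22 mm wide; open, the fingers measure 114 mm over their backs; the gripper's body (76 mm by 85 mm) begins 54 mm behind the grasp point. The pads swing forward as they close: fully open they stand 13 mm farther back than shut.
Start: joints at [60.103, 8.623, 82.357, -0, 89.026, -7.678], TCP at [0.217, 0.532, 0.304] pointing down, gripper open.
Joint ranges: [-160.23, 160.23], [-39.13, 120.54], [6.94, 153.29], [-79.49, 259.48], [9.18, 160.14], [-161.06, 161.06]. Speed limits (degrees/s): [108.29, 108.29, 127.2, 172.46, 172.46, 172.46].

### API

Orientations are given as [roll, pitch, yaw] about the fixed x, y, z axes, in that order (R = Rz(yaw) Ry(pitch) Rx(roll)).
In Python, from cell import bot gives the robot as it stands.
- The arm moves only by the shell command python3 -m creep 'ROWS' [FORCE]. ROWS is JSON, a list of rows, each a list of 7 numbers: the gripper's target within -1 to 1 (fully open at 1, half-way at 0, shut at -1), then the shift along the tool's x, y, z in mm, then the turn, a rotation vector about the tool's x, y, z in rad. A call has 1 to 5 rows; each row is the pose to reach, as a shift and turn from the pose commanded when the call began, along the tool's axes at that moment; what a row does not reach only later rows make up. A row lasts 1/8 s, in which the tool goes at most 62.5 mm and 10.7 degrees, less where a joint would pass 70% of its speed; a pose out of reach is approached as far as the arm can. A call with a gripper value outside its range is refused whole. The fingers move at their own pace and stop on an object; FORCE is the grip in N (left out, the last holds). Time passes only in rows, so rows that repeat a pose let the fingers close. It gives the time, the measured TCP pose, the force and the opening at its end, in the units of the state.
- bot.get_state(): the state, without advancing time (a new reading comes with each control period).
- bot.read_camera(name): name is "scene" or "top"; returns the picture (420x560x3 uint8, blue, green, red); there is no depth.
- bot.calibration(name): a dict with "fov_y" (degrees; the focal length in pixels is half the picture's height over the tangent of half this angle, whatever the lens; pixels are square), "cx", "cy" (the principal point, pixels), "D" ([k1, k2, p1, p2, k3] as OpenCV has them; the pictures are not rectified), "origin" and "attitude" of the camera in the world. Camera axes: x right, y up, looking along -z (the intrinsics and any distortion apply to the point x, -y, -z); pixel columns grow to the right and rows downward; lengths in m; the calibration is good to about 2 mm. A picture is of the moment at which its call begins. calibration takes no time and is no camera call.
- bot.close_job(): hands the job in, once; it reports no verdict.
The state is a dict: "time": time; "joints": joint angles; "qd": joint speeds; "joint_torque": joint torques, N m; "eef_pos": TCP position; "ee_rot": TCP orientation; "wrist_force": force on the tool from outside, world axes, zero at the start; "ft_torque": the same for the moment, N m; "grip_width": finger opening in m.
Only numpy, scipy, OpenCV 4.12 (cv2) and the standard library are available. Lean on these libraries where they do the work, as an engineer would, in place of code of your own. Each camera call takes 0.05 s, during which the arm holds its last target.

## Working session

There is one attempt and no reset: what is moved stays moved. The work goes in short steps, Python scripts to look and compute and a shell command to move; the robot and the scene stay as the last step left them, time stands still between calls to the robot, and variables do not carry over. Pictures are saved under pics/ and viewed, and the job is handed in when it is done.

```bash
ls; mkdir -p pics; python3 - <<'E'
from cell import bot
import cv2
for n in("scene","top"):
    cv2.imwrite(f"pics/{n}0.png",bot.read_camera(n)); print(n,bot.calibration(n))
print(bot.get_state())
E
```

```text
pics
scene {'fov_y': 49.79191701363561, 'cx': 287.14435069532857, 'cy': 201.4336771887987, 'D': array([-0.04022739,  0.        ,  0.        ,  0.        ,  0.        ]), 'origin': array([ 0.99739582, -0.20098827,  0.82082374]), 'attitude': array([30.48397627, -0.40299889, 66.88017992])}
top {'fov_y': 45.2190718558726, 'cx': 280.4109094289044, 'cy': 200.8112638722733, 'D': array([-0.03080621,  0.        ,  0.        ,  0.        ,  0.        ]), 'origin': array([ 0.53882745, -0.01811787,  1.18666225]), 'attitude': array([  3.8542098 ,  -0.12226169, -89.34453444])}
{'time': 0.1, 'joints': array([ 6.01036939e+01,  8.64762953e+00,  8.23867401e+01,  7.73800897e-04,
        8.90241779e+01, -7.67765118e+00]), 'qd': array([-0.00255187, -0.06317498, -0.09416793,  0.02885833,  0.05420991,
        0.0255916 ]), 'joint_torque': array([ 4.50545194e-03, -7.14388418e+01, -5.71785593e+01, -1.22438214e-04,
        7.18388910e-03,  4.30401212e-05]), 'eef_pos': array([0.21738554, 0.53219147, 0.30336286]), 'ee_rot': array([-1.79942081e+02, -8.58867276e-03,  1.57781327e+02]), 'wrist_force': array([-0.74250958,  0.19887111, -0.07990605]), 'ft_torque': array([-0.00113798, -0.03131634, -0.01122508]), 'grip_width': 0.08545000329500603}
```

View pics/top0.png

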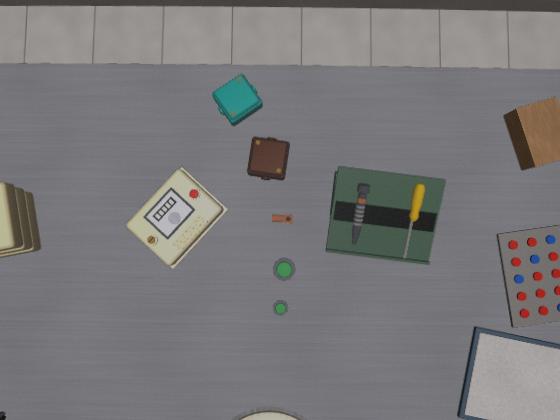

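View pics/scene0.png

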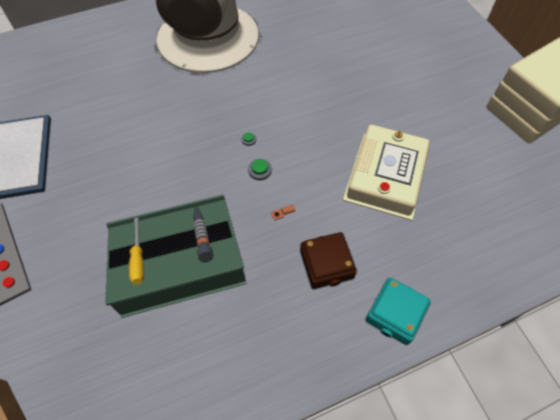

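The top view shows the punch at about (360,213), the screwdriver at (414,215), the bare brass screw at (152,240), the red seal at (194,194) and the larger green button at (285,269). Next I'll enlarge these areas and segment them.

```bash
cat > h.py <<'E'
import numpy as np,cv2
from scipy.spatial.transform import Rotation as Ro
from cell import bot
def K(c):
    f=210/np.tan(np.radians(c['fov_y']/2)); return np.array([[f,0,c['cx']],[0,f,c['cy']],[0,0,1.]])
def ray(n,p):
    c=bot.calibration(n); u=cv2.undistortPoints(np.array([[p]],float),K(c),np.array(c['D'])).ravel()
    d=Ro.from_euler('xyz',c['attitude'],degrees=True).apply([u[0],-u[1],-1]); return np.array(c['origin']),d
def plane(n,p,z):
    o,d=ray(n,p); return o+d*(z-o[2])/d[2]
def tri(a,b):
    o1,d1=ray('top',a);o2,d2=ray('scene',b)
    s=np.linalg.lstsq(np.c_[d1,-d2],o2-o1,rcond=None)[0]; p=o1+s[0]*d1;q=o2+s[1]*d2
    return (p+q)/2,np.linalg.norm(p-q)
def proj(n,P):
    c=bot.calibration(n);R=Ro.from_euler('xyz',c['attitude'],degrees=True)
    q=R.inv().apply(np.array(P)-c['origin'])*[1,-1,-1]
    return cv2.projectPoints(q.reshape(-1,1,3),np.zeros(3),np.zeros(3),K(c),np.array(c['D']))[0].reshape(-1,2)
E
python3 - <<'E'
from h import *
I={n:cv2.imread(f"pics/{n}0.png") for n in("top","scene")}
def crop(n,x,y,w,h,s=6): return cv2.resize(I[n][y:y+h,x:x+w],(w*s,h*s),interpolation=cv2.INTER_CUBIC)
cv2.imwrite("pics/c1.png",crop("top",325,165,125,98))
cv2.imwrite("pics/c2.png",crop("top",125,165,105,98))
cv2.imwrite("pics/c3.png",np.hstack([crop("scene",180,200,60,65),crop("scene",375,120,60,65)]))
for n in I:
    hsv=cv2.cvtColor(I[n],cv2.COLOR_BGR2HSV)
    for nm,lo,hi in(("green",(50,120,70),(75,255,255)),("red",(0,190,120),(6,255,255)),("brass",(10,110,60),(24,255,255))):
        m=cv2.inRange(hsv,lo,hi); k,l,s,c=cv2.connectedComponentsWithStats(m)
        print(n,nm,[(c[i].round(1).tolist(),int(s[i,4])) for i in range(1,k) if s[i,4]>12])
E
```

```text
top green [([283.7, 269.1], 164), ([280.0, 308.0], 69)]
top red [([531.7, 241.7], 50), ([513.0, 244.5], 56), ([553.2, 256.0], 48), ([515.8, 261.5], 55), ([556.1, 273.1], 46), ([537.3, 275.8], 49), ([557.6, 290.2], 28), ([540.3, 293.1], 49), ([521.3, 295.8], 52), ([543.3, 310.5], 52), ([524.4, 313.2], 52)]
top brass [([539.4, 131.5], 2400), ([510.5, 118.4], 48), ([257.5, 142.2], 23), ([524.2, 166.5], 13), ([278.1, 170.1], 22), ([416.4, 201.3], 385), ([151.0, 239.7], 38)]
scene green [([248.1, 136.6], 60), ([259.1, 165.9], 167)]
scene red [([384.4, 186.0], 39), ([3.2, 264.8], 59), ([8.1, 281.8], 70)]
scene brass [([527.1, 22.1], 2924), ([398.2, 134.1], 32), ([310.0, 243.6], 61), ([135.6, 264.5], 506), ([347.7, 263.1], 70), ([409.5, 326.7], 14), ([8.3, 404.3], 596)]
```

View pics/c1.png

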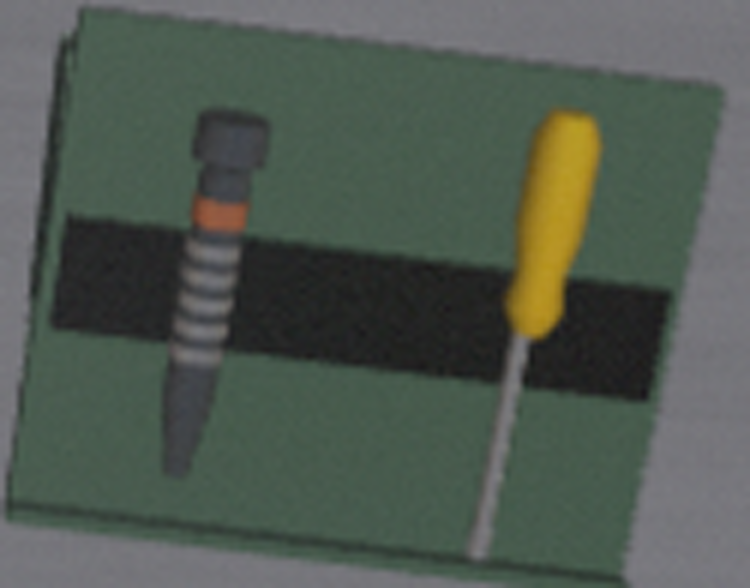

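View pics/c2.png

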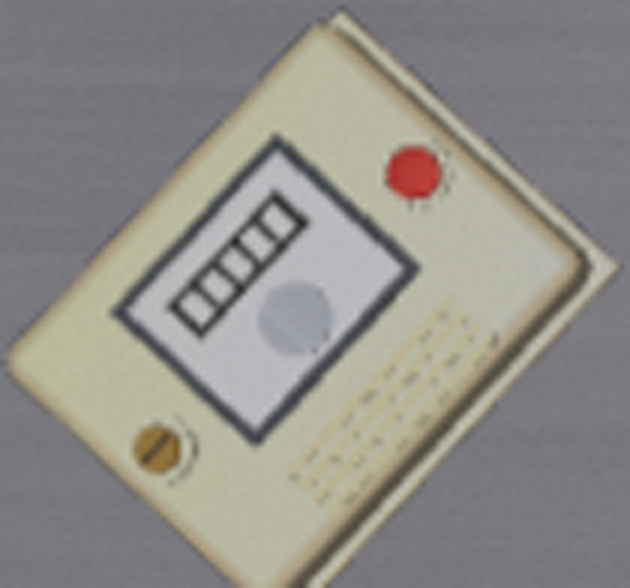

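View pics/c3.png

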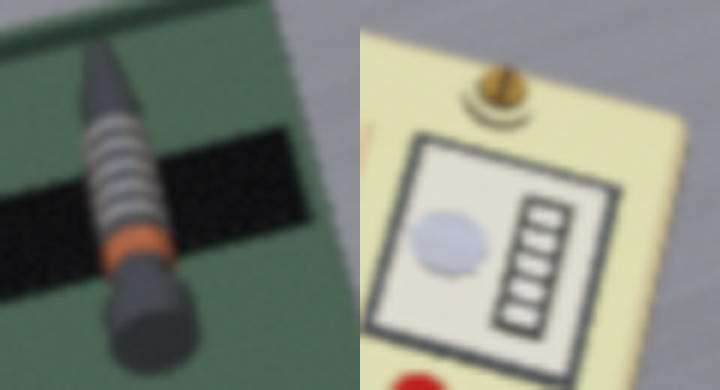

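```bash
python3 - <<'E'
from h import *
np.set_printoptions(precision=4,suppress=True)
f=lambda x,y:((x-2.5)/6,(y-2.5)/6)
T1=lambda x,y:(325+f(x,y)[0],165+f(x,y)[1])
T2=lambda x,y:(125+f(x,y)[0],165+f(x,y)[1])
S1=lambda x,y:(180+f(x,y)[0],200+f(x,y)[1])
S2=lambda x,y:(375+f(x-360,y)[0],120+f(x-360,y)[1])
print("screw",plane('top',T2(158,449),.06),plane('scene',S2(503,85),.06),tri(T2(158,449),S2(503,85)))
print("seal",plane('top',T2(414,172),.06),plane('scene',(384.4,186),.06))
# cover window corners (z~.05)
print("button",plane('top',(283.7,269.1),.022),plane('scene',(259.1,165.9),.022)); print("small",plane('top',(280,308),.02))
# stand corners: top edge z .084, low edge z .016
c=[plane('top',T1(82,10),.084),plane('top',T1(722,88),.084),plane('top',T1(620,578),.016),plane('top',T1(8,515),.016)]
print("corners",*c); print([np.linalg.norm((c[i]-c[(i+1)%4])[:2]) for i in range(4)],np.mean(c,0))
s=[plane('top',T1(*p),z) for p,z in(((68,214),.0635),((672,290),.0635),((648,400),.0485),((52,326),.0485))]
print("strip",*s,np.mean(s,0))
# punch midpoint via ends
h=plane('top',T1(235,112),.096);t=plane('top',T1(176,478),.042)
print("punch ends",h,t,np.linalg.norm(h-t),(h+t)/2)
print("band tri",tri(T1(220,215),S1(138,247)))
print("rings tri: low ring",tri(T1(195,354),S1(115,130)),tri(T1(213,246),S1(128,214)))
E
```

```text
screw [0.5251 0.2683 0.06  ] [0.5252 0.2668 0.06  ] (array([0.5248, 0.2681, 0.0589]), np.float64(0.001175228423776183))
seal [0.6295 0.1753 0.06  ] [0.6303 0.1729 0.06  ]
button [ 0.4603 -0.0291  0.022 ] [ 0.4623 -0.0319  0.022 ]
small [ 0.3715 -0.0216  0.02  ]
corners [ 0.6909 -0.1462  0.084 ] [ 0.665  -0.3821  0.084 ] [ 0.4821 -0.363   0.016 ] [ 0.5039 -0.1263  0.016 ]
[np.float64(0.2373372614579486), np.float64(0.18390771379271176), np.float64(0.23775184590972498), np.float64(0.18805865538423538)] [ 0.5855 -0.2544  0.05  ]
strip [ 0.6172 -0.1436  0.0635] [ 0.5914 -0.3693  0.0635] [ 0.5505 -0.3645  0.0485] [ 0.5759 -0.1394  0.0485] [ 0.5838 -0.2542  0.056 ]
punch ends [ 0.6527 -0.2005  0.096 ] [ 0.5193 -0.1873  0.042 ] 0.14453471531549802 [ 0.586  -0.1939  0.069 ]
band tri (array([ 0.6161, -0.1977,  0.0822]), np.float64(0.0009462338366085182))
rings tri: low ring (array([ 0.5654, -0.1916,  0.0648]), np.float64(0.001542295544612372)) (array([ 0.6044, -0.1962,  0.0817]), np.float64(0.002911980411768448))
```

Everything agrees across the two views and the stand geometry:

| Point | x (m) | y (m) | z (m) |
|---|---|---|---|
| punch_mid | 0.583 | -0.194 | 0.074 |
| bare screw | 0.525 | 0.268 | 0.060 |
| red seal | 0.630 | 0.174 | 0.060 |
| button | 0.461 | -0.030 | 0.022 |

I'll set off with the gripper closing on the way.

```bash
cat >> h.py <<'E'
def to(*P):
    s=bot.get_state();R=Ro.from_euler('xyz',s['ee_rot'],degrees=True)
    print('t',s['time'],'pos',s['eef_pos'].round(4),'rot',s['ee_rot'].round(2),'F',s['wrist_force'].round(1),'w',round(s['grip_width'],4))
    for p in P: print('shift mm',(R.inv().apply(np.array(p)-s['eef_pos'])*1000).round(1))
E
python3 -m creep '[[-1,-38,-33,0],[-1,-76,-66,0]]' 2>&1 | tail -3
python3 -m creep '[[-1,-38,-33,0,0,0,0],[-1,-76,-66,0,0,0,0],[-1,-114,-99,0,0,0,0],[-1,-152,-132,0,0,0,0],[-1,-190,-165,0,0,0,0]]'
python3 -c "
from h import *
to([.583,-.194,.25])"
```

```text
invalid input
time: 0.72
eef_pos: [0.3313, 0.3062, 0.3037]
ee_rot: [-180.0, -0.0, 157.8]
wrist_force: [1.4, 1.4, -0.5]
grip_width: 0.0002
t 0.725 pos [0.3313 0.3062 0.3037] rot [-179.99   -0.    157.8 ] F [ 1.4  1.4 -0.5] w 0.0002
shift mm [-422.1 -367.9   53.8]
```

```bash
python3 -m creep '[[-1,-38,-33,3,0,0,0],[-1,-76,-66,6,0,0,0],[-1,-114,-99,9,0,0,0],[-1,-152,-132,12,0,0,0],[-1,-190,-165,15,0,0,0]]'
python3 -m creep '[[-1,-38,-33,6,0,0,0],[-1,-76,-66,12,0,0,0],[-1,-114,-99,18,0,0,0],[-1,-152,-132,24,0,0,0],[-1,-175,-150,30,0,0,0]]'
python3 -c "
from h import *
to([.583,-.194,.25],[.583,-.194,.163])
for n in('scene','top'): cv2.imwrite(f'pics/{n}1.png',bot.read_camera(n))"
```

```text
time: 1.35
eef_pos: [0.4448, 0.0815, 0.2887]
ee_rot: [-180.0, 0.0, 157.8]
wrist_force: [0.6, 1.9, 0.3]
grip_width: -0.0003
time: 1.98
eef_pos: [0.5502, -0.1241, 0.2581]
ee_rot: [-180.0, -0.0, 157.7]
wrist_force: [-0.3, 1.1, 0.1]
grip_width: -0.0001
t 1.975 pos [ 0.5502 -0.1241  0.2581] rot [-1.7998e+02 -5.0000e-02  1.5770e+02] F [-0.3  1.1  0.1] w -0.0001
shift mm [-56.9 -52.2   8.1]
shift mm [-56.9 -52.2  95.1]
```

View pics/scene1.png

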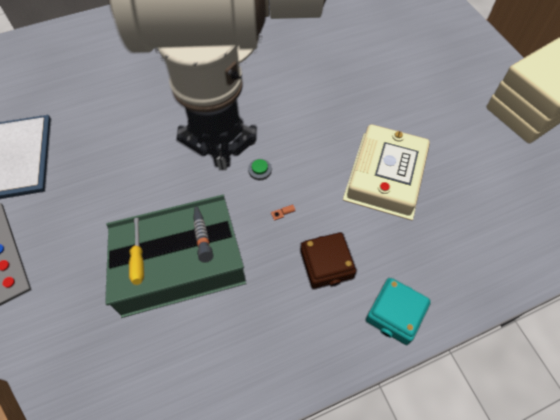

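```bash
python3 - <<'E'
from h import *
I=cv2.imread('pics/scene1.png');cv2.imwrite('pics/c4.png',cv2.resize(I[95:195,165:270],None,fx=6,fy=6,interpolation=cv2.INTER_CUBIC))
s=bot.get_state();p=s['eef_pos'];print(p)
for o in(0,40,60,73,86): q=proj('scene',[p-[0,0,o/1000]])[0]; print(o,q.round(1),((q-[165,95])*6+2.5).round(0))
E
```

```text
[ 0.55027225 -0.12426886  0.25734872]
0 [217.7 141. ] [319. 278.]
40 [220.7 156.1] [337. 369.]
60 [222.1 163.1] [345. 411.]
73 [223.  167.6] [351. 438.]
86 [223.9 171.8] [356. 464.]
```

View pics/c4.png

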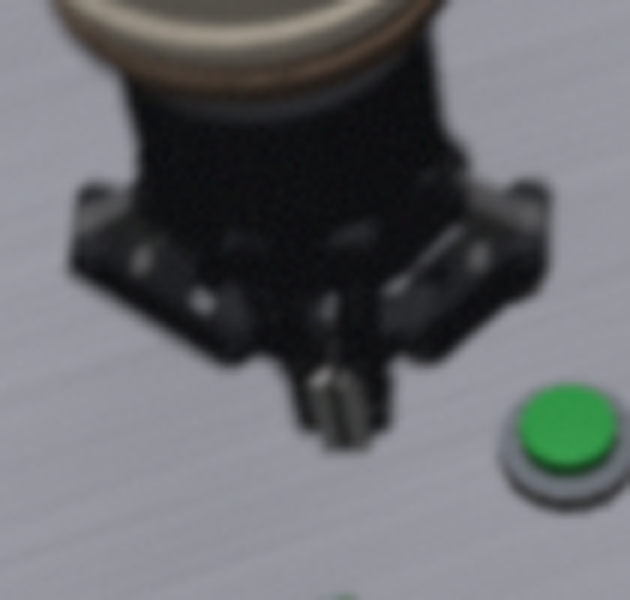

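The shut fingertips are at crop pixel (345,440), which matches the 73 mm offset. I'll move over the punch and descend to a 16 mm gap.

```bash
python3 -m creep '[[-1,-30,-28,5,0,0,0],[-1,-57,-52,10,0,0,0],[-1,-57,-52,40,0,0,0],[-1,-57,-52,70,0,0,0],[-1,-57,-52,80,0,0,0]]'
python3 -c "
from h import *
to([.583,-.194,.163])"
```

```text
time: 2.7
eef_pos: [0.5822, -0.1909, 0.1773]
ee_rot: [180.0, -0.2, 157.8]
wrist_force: [-1.4, -0.1, -0.3]
grip_width: -0.0001
t 2.7 pos [ 0.5822 -0.1909  0.1773] rot [ 1.7999e+02 -1.6000e-01  1.5780e+02] F [-1.4 -0.1 -0.3] w -0.0001
shift mm [-2.  -2.5 14.3]
```

```bash
python3 -m creep '[[-1,0,0,0,0,0,0],[-1,0,0,0,0,0,0]]'
python3 -c "
from h import *
to([.583,-.194,.163])"
```

```text
time: 2.95
eef_pos: [0.5832, -0.1916, 0.1803]
ee_rot: [-180.0, 0.1, 157.8]
wrist_force: [0.2, 0.7, 0.0]
grip_width: 0.0001
t 2.95 pos [ 0.5832 -0.1916  0.1803] rot [-1.7999e+02  1.0000e-01  1.5780e+02] F [0.2 0.7 0. ] w 0.0001
shift mm [-0.7 -2.3 17.3]
```

```bash
python3 -m creep '[[-1,0,-1,6,0,0,0],[-1,-1,-2,12,0,0,0],[-1,-1,-2,16,0,0,0],[-1,-1,-2,16,0,0,0]]'
python3 -c "
from h import *
to([.583,-.194,.163])
for n in('scene','top'): cv2.imwrite(f'pics/{n}2.png',bot.read_camera(n))
I=cv2.imread('pics/scene2.png');cv2.imwrite('pics/c5.png',cv2.resize(I[165:275,140:260],None,fx=5,fy=5,interpolation=cv2.INTER_CUBIC))
"
```

```text
time: 3.45
eef_pos: [0.5829, -0.1939, 0.1625]
ee_rot: [-180.0, -0.0, 157.8]
wrist_force: [0.6, 0.0, -0.2]
grip_width: -0.0002
t 3.45 pos [ 0.5829 -0.1939  0.1625] rot [-1.8000e+02 -4.0000e-02  1.5778e+02] F [ 0.6  0.  -0.2] w -0.0002
shift mm [-0.2 -0.1 -0.5]
```

View pics/c5.png

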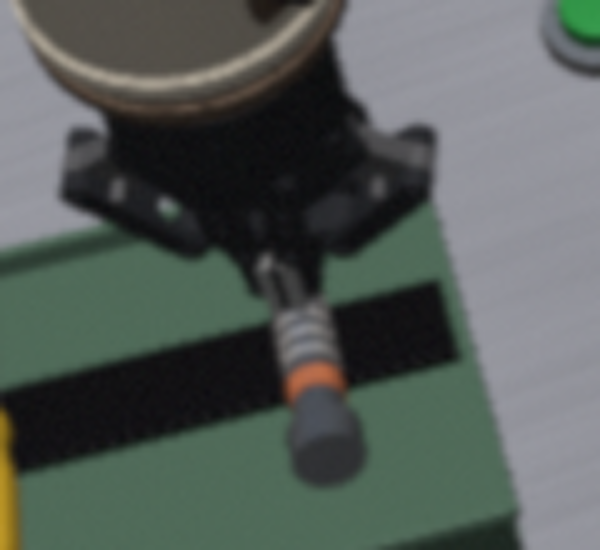

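The fingertips are at crop pixel (287,300), just above the grip rings. They are clear of the punch and the wrist force is about 0 N. I'll hold here for more than two seconds.

```bash

python3 -m creep '[[-1,0,0,0,0,0,0],[-1,0,0,0,0,0,0],[-1,0,0,0,0,0,0],[-1,0,0,0,0,0,0],[-1,0,0,0,0,0,0]]'
python3 -m creep '[[-1,0,0,0,0,0,0],[-1,0,0,0,0,0,0],[-1,0,0,0,0,0,0],[-1,0,0,0,0,0,0],[-1,0,0,0,0,0,0]]'
python3 -m creep '[[-1,0,0,0,0,0,0],[-1,0,0,0,0,0,0],[-1,0,0,0,0,0,0],[-1,0,0,0,0,0,0],[-1,0,0,0,0,0,0]]'
python3 -m creep '[[-1,0,0,0,0,0,0],[-1,0,0,0,0,0,0],[-1,0,0,0,0,0,0],[-1,0,0,0,0,0,0],[-1,0,0,0,0,0,0]]' 
python3 -c "
from h import *
to([.583,-.194,.163],[.583,-.194,.25],[.525,.268,.25])"
```

```text
time: 4.18
eef_pos: [0.583, -0.1939, 0.1629]
ee_rot: [-180.0, -0.0, 157.8]
wrist_force: [0.8, 0.5, -0.2]
grip_width: -0.0003
time: 4.8
eef_pos: [0.583, -0.1939, 0.1629]
ee_rot: [-180.0, -0.0, 157.8]
wrist_force: [0.1, -0.3, 0.2]
grip_width: -0.0001
time: 5.42
eef_pos: [0.583, -0.1939, 0.1629]
ee_rot: [-180.0, -0.0, 157.8]
wrist_force: [-0.3, -0.2, 0.3]
grip_width: -0.0
time: 6.05
eef_pos: [0.583, -0.1939, 0.1629]
ee_rot: [-180.0, 0.0, 157.8]
wrist_force: [-0.2, 0.2, 0.6]
grip_width: -0.0
t 6.05 pos [ 0.583  -0.1939  0.1629] rot [-179.99    0.    157.78] F [-0.2  0.2  0.6] w -0.0
shift mm [-0.1 -0.1 -0.1]
shift mm [ -0.1  -0.1 -87.1]
shift mm [228.3 405.7 -87.1]
```

```bash

python3 -m creep '[[-1,0,0,-40,0,0,0],[-1,0,0,-80,0,0,0],[-1,20,36,-90,0,0,0],[-1,43,77,-90,0,0,0],[-1,66,118,-90,0,0,0]]'
python3 -m creep '[[-1,23,41,0,0,0,0],[-1,46,82,0,0,0,0],[-1,69,123,0,0,0,0],[-1,92,164,0,0,0,0],[-1,110,195,0,0,0,0]]'
python3 -m creep '[[-1,20,36,0,0,0,0],[-1,40,72,0,0,0,0],[-1,50,90,0,0,0,0],[-1,50,90,0,0,0,0],[-1,50,90,0,0,0,0]]'
python3 -c "
from h import *
to([.525,.268,.25],[.525,.268,.149])"
```

```text
time: 6.68
eef_pos: [0.5662, -0.0585, 0.2531]
ee_rot: [180.0, 0.0, 157.8]
wrist_force: [0.4, 0.5, 0.2]
grip_width: -0.0
time: 7.3
eef_pos: [0.5379, 0.1642, 0.253]
ee_rot: [180.0, 0.0, 157.8]
wrist_force: [1.4, 0.2, -0.2]
grip_width: -0.0001
time: 7.92
eef_pos: [0.5264, 0.2638, 0.2528]
ee_rot: [-180.0, 0.0, 157.8]
wrist_force: [0.3, 0.0, -0.2]
grip_width: -0.0002
t 7.925 pos [0.5264 0.2638 0.2528] rot [-1.7997e+02  1.0000e-02  1.5775e+02] F [ 0.3  0.  -0.2] w -0.0002
shift mm [2.9 3.4 2.8]
shift mm [  2.9   3.4 103.8]
```

```bash

python3 -m creep '[[-1,3,3,30,0,0,0],[-1,3,3,60,0,0,0],[-1,3,3,85,0,0,0],[-1,3,3,95,0,0,0],[-1,3,3,95,0,0,0]]'
python3 -c "
from h import *
to([.525,.268,.149])
cv2.imwrite('pics/scene3.png',bot.read_camera('scene'))
I=cv2.imread('pics/scene3.png');cv2.imwrite('pics/c6.png',cv2.resize(I[80:200,340:460],None,fx=5,fy=5,interpolation=cv2.INTER_CUBIC))
"
```

```text
time: 8.55
eef_pos: [0.5247, 0.2679, 0.1579]
ee_rot: [-180.0, -0.0, 157.7]
wrist_force: [-1.5, -0.7, 0.4]
grip_width: -0.0
t 8.55 pos [0.5247 0.2679 0.1579] rot [-1.7997e+02 -1.0000e-02  1.5773e+02] F [-1.5 -0.7  0.4] w -0.0
shift mm [-0.2  0.2  8.9]
```

View pics/c6.png

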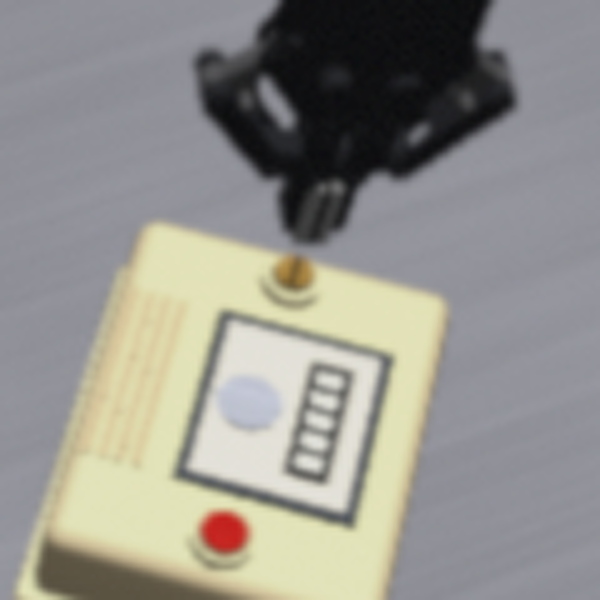

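The fingertips are at crop pixel (315,235), above the brass screw at (294,272), with a gap of about 25 mm. I'll go down 9 mm and hold.

```bash

python3 -m creep '[[-1,0,0,5,0,0,0],[-1,0,0,9,0,0,0],[-1,0,0,9,0,0,0],[-1,0,0,9,0,0,0],[-1,0,0,9,0,0,0]]'
python3 -m creep '[[-1,0,0,0,0,0,0],[-1,0,0,0,0,0,0],[-1,0,0,0,0,0,0],[-1,0,0,0,0,0,0],[-1,0,0,0,0,0,0]]'
python3 -m creep '[[-1,0,0,0,0,0,0],[-1,0,0,0,0,0,0],[-1,0,0,0,0,0,0],[-1,0,0,0,0,0,0],[-1,0,0,0,0,0,0]]'
python3 -m creep '[[-1,0,0,0,0,0,0],[-1,0,0,0,0,0,0],[-1,0,0,0,0,0,0],[-1,0,0,0,0,0,0],[-1,0,0,0,0,0,0]]'
python3 -m creep '[[-1,0,0,0,0,0,0],[-1,0,0,0,0,0,0],[-1,0,0,0,0,0,0],[-1,0,0,0,0,0,0],[-1,0,0,0,0,0,0]]' 
python3 -c "
from h import *
cv2.imwrite('pics/scene4.png',bot.read_camera('scene'))
to([.525,.268,.149],[.461,-.030,.25])"
```

```text
time: 9.22
eef_pos: [0.5245, 0.2686, 0.149]
ee_rot: [180.0, 0.0, 157.8]
wrist_force: [-0.2, -0.1, 0.6]
grip_width: 0.0002
time: 9.85
eef_pos: [0.5245, 0.2686, 0.1489]
ee_rot: [-180.0, -0.0, 157.8]
wrist_force: [-0.1, -1.3, 0.2]
grip_width: 0.0003
time: 10.48
eef_pos: [0.5245, 0.2685, 0.1489]
ee_rot: [-180.0, -0.0, 157.8]
wrist_force: [-0.1, -0.6, -1.2]
grip_width: -0.0
time: 11.1
eef_pos: [0.5245, 0.2686, 0.1489]
ee_rot: [-180.0, -0.0, 157.8]
wrist_force: [0.3, -0.2, 0.3]
grip_width: -0.0004
time: 11.72
eef_pos: [0.5245, 0.2686, 0.1488]
ee_rot: [-180.0, -0.0, 157.8]
wrist_force: [-0.2, -0.4, -0.0]
grip_width: -0.0005
t 11.775 pos [0.5245 0.2686 0.1489] rot [-180.     -0.    157.78] F [-0.5  0.1 -0.7] w 0.0004
shift mm [-0.7 -0.3 -0.1]
shift mm [ -54.1 -300.4 -101.1]
```

View pics/scene4.png

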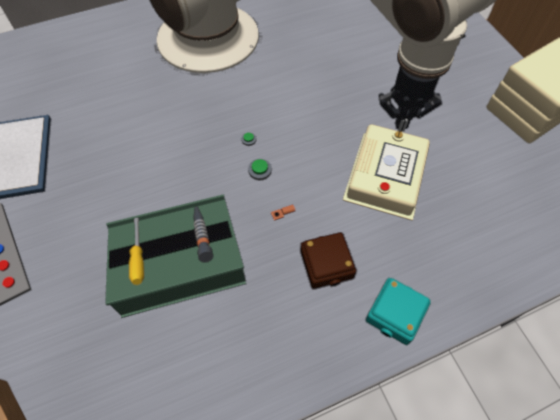

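The fingertips are above the brass screw at about (400,130) and nothing has shifted. On to the green button: up first, then across.

```bash

python3 -m creep '[[-1,0,0,-40,0,0,0],[-1,0,0,-80,0,0,0],[-1,-5,-30,-95,0,0,0],[-1,-13,-75,-95,0,0,0],[-1,-21,-120,-95,0,0,0]]'
python3 -m creep '[[-1,-8,-45,0,0,0,0],[-1,-16,-90,0,0,0,0],[-1,-24,-135,0,0,0,0],[-1,-33,-180,0,0,0,0],[-1,-33,-180,0,0,0,0]]'
python3 -m creep '[[-1,0,0,40,0,0,0],[-1,0,0,80,0,0,0],[-1,0,0,110,0,0,0],[-1,0,0,125,0,0,0],[-1,0,0,125,0,0,0]]'
python3 -m creep '[[-1,0,0,0,0,0,0]]'
python3 -c "
from h import *
to([.461,-.030,.095])
cv2.imwrite('pics/scene5.png',bot.read_camera('scene'))
I=cv2.imread('pics/scene5.png');cv2.imwrite('pics/c7.png',cv2.resize(I[95:215,200:320],None,fx=5,fy=5,interpolation=cv2.INTER_CUBIC))
"
```

```text
time: 12.4
eef_pos: [0.4981, 0.1485, 0.2441]
ee_rot: [180.0, 0.0, 157.8]
wrist_force: [-0.0, -0.6, 0.3]
grip_width: -0.0001
time: 13.02
eef_pos: [0.4606, -0.0318, 0.2441]
ee_rot: [-180.0, 0.0, 157.6]
wrist_force: [-0.4, -0.0, 0.3]
grip_width: -0.0003
time: 13.65
eef_pos: [0.461, -0.0292, 0.1186]
ee_rot: [-180.0, -0.1, 157.8]
wrist_force: [-0.2, 0.1, 0.4]
grip_width: -0.0001
time: 13.78
eef_pos: [0.4617, -0.0296, 0.12]
ee_rot: [180.0, 0.1, 157.8]
wrist_force: [-0.3, -0.0, 0.2]
grip_width: 0.0003
t 13.775 pos [ 0.4617 -0.0296  0.12  ] rot [1.7999e+02 9.0000e-02 1.5779e+02] F [-0.3 -0.   0.2] w 0.0003
shift mm [ 0.5 -0.7 25. ]
```

View pics/c7.png

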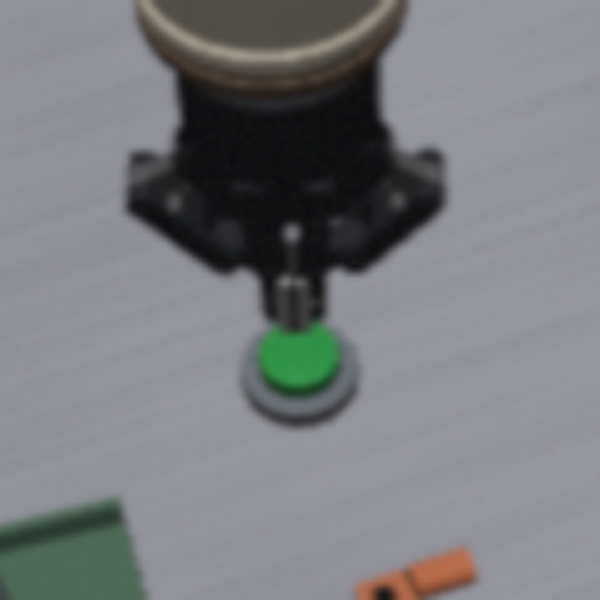

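The fingertips are centred above the large green button at crop pixel (297,355). I'll lower them while watching the force.

```bash

python3 -m creep '[[-1,0,0,10,0,0,0],[-1,0,0,18,0,0,0],[-1,0,0,22,0,0,0],[-1,0,0,22,0,0,0]]'
python3 -m creep '[[-1,0,0,2,0,0,0],[-1,0,0,4,0,0,0],[-1,0,0,6,0,0,0],[-1,0,0,6,0,0,0]]'
```

```text
time: 14.32
eef_pos: [0.4609, -0.0296, 0.0965]
ee_rot: [-180.0, -0.0, 157.8]
wrist_force: [-0.4, -0.8, -0.3]
grip_width: -0.0001
time: 14.82
eef_pos: [0.4612, -0.0296, 0.091]
ee_rot: [-180.0, 0.0, 157.8]
wrist_force: [0.9, 0.1, 2.5]
grip_width: 0.0
```

```bash

python3 -m creep '[[-1,0,0,1,0,0,0],[-1,0,0,2,0,0,0],[-1,0,0,2,0,0,0]]'
python3 -m creep '[[-1,0,0,0.5,0,0,0],[-1,0,0,1,0,0,0],[-1,0,0,1,0,0,0]]'
```

```text
time: 15.2
eef_pos: [0.4612, -0.0296, 0.089]
ee_rot: [-180.0, 0.0, 157.8]
wrist_force: [1.1, -0.0, 4.3]
grip_width: 0.0001
time: 15.58
eef_pos: [0.4612, -0.0296, 0.0885]
ee_rot: [-180.0, 0.0, 157.8]
wrist_force: [-2.1, 0.6, 14.9]
grip_width: -0.0
```

The force has risen to 15 N, so the button is on its stop and fully down. I'll draw clear.

```bash

python3 -m creep '[[-1,0,0,0,0,0,0],[-1,0,0,-10,0,0,0],[-1,0,0,-40,0,0,0],[-1,0,0,-80,0,0,0],[-1,0,0,-120,0,0,0]]'
python3 -m creep '[[-1,0,0,-20,0,0,0],[-1,0,0,-20,0,0,0],[-1,0,0,-20,0,0,0],[-1,0,0,-20,0,0,0]]'
python3 -c "
from h import *
to()
for n in('scene','top'): cv2.imwrite(f'pics/{n}6.png',bot.read_camera(n))
d=cv2.absdiff(cv2.imread('pics/scene0.png'),cv2.imread('pics/scene6.png')).max(2)
for n,(x,y,w,h) in dict(cover=(345,122,90,95),lug=(268,200,32,24),box=(298,230,62,60),button=(247,154,26,28),stand=(110,195,135,110)).items(): print(n,(d[y:y+h,x:x+w]>40).sum())
"
```

```text
time: 16.2
eef_pos: [0.4606, -0.0295, 0.209]
ee_rot: [-180.0, -0.1, 157.8]
wrist_force: [0.3, -0.4, 0.8]
grip_width: 0.0001
time: 16.7
eef_pos: [0.4607, -0.0295, 0.2269]
ee_rot: [-180.0, -0.1, 157.8]
wrist_force: [0.2, 0.8, -0.5]
grip_width: -0.0001
t 16.7 pos [ 0.4607 -0.0295  0.2269] rot [-1.7998e+02 -1.0000e-01  1.5778e+02] F [ 0.2  0.8 -0.5] w -0.0001
cover 0
lug 0
box 0
button 0
stand 0
```

View pics/scene6.png

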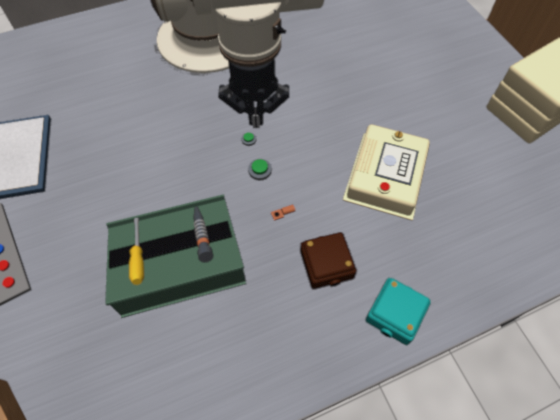

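The gripper is clear above the button at (259,168), the button is back up, and nothing has moved. I'll hand the job in.

```bash
python3 -c "
from cell import bot
print(bot.close_job())"
```

```text
the job is handed in; nothing more can be done
None
```

The job is done in the order asked and handed in at about 17 s of the 54 s allowed; handing in gives no verdict.

- **Seal punch:** with the fingers shut, I pointed about 16 mm above its middle, at (0.583, −0.194), and held for about 2.6 s.
- **Bare brass screw:** I pointed about 16 mm above it, at (0.525, 0.268), and held for about 2.5 s.
- **Green log button:** I pressed the larger one down to its stop. The force rose from 4 N to 15 N there, and I then drew about 140 mm clear.

**Last checks:** the wrist force was about 0 N during both holds and after I drew clear. The before and after scene pictures show no change at the cover, lug, junction box, button or stand. The path stayed at least 90 mm to the side of the red seal and of the screwdriver's middle. No check failed. The positions from the two cameras agreed to about 3 mm, so the pointing heights carry about 2 mm of uncertainty.

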